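# Discharge, then pull the red fuse carrier

## Task

On the mounting plate, swing the yellow spring lever of the discharge unit all the way to its stop and let it spring back to rest. Then pinch the two red side catches of the fuse carrier together, lift the carrier out of its base and finish while holding it still and upright in the fingers, catches pinched in, with its underside at least 5 cm above the top of the base. Leave the blue carrier and the things lying about where they are.

Things in the scene. Friction and masses are not known exactly. Their poses are not given: they have to be found in the camera images.
- panel: Fixed aluminium mounting plate 320 (x) x 540 (y) x 6 (z) mm with 36 mm high ducts along its long edges and a rail along y, 30 mm to the -x side of its middle. Origin: centre of its underside, z up. Red base, blue base and discharge unit sit on the rail in any order, about 170 mm apart, with the plate's yaw.
- base_red: Fixed white fuse base of the red carrier, 60 (x) x 80 (y) x 50 (z) mm, on the rail. Origin: centre of its underside, 14 mm above the table, z up, axes as the plate. Socket open at the top, its floor 10 mm above the origin (40 mm deep).
- carrier_red: Fuse carrier plugged into base_red: grey core 34 (x) x 30 (y) x 76 (z) mm, amber window on top, 0.14 to 0.22 kg. Origin: centre of its underside, on the socket floor; z up. Seated, its top 36 mm stand above the base's top face. A red catch plate stands on its +y and its -y side, outer faces 52 mm apart. Latched: with both catches pinched in at once it lifts straight out (1 mm play).
- red_left (a joint): Red catch on the carrier's +y side, a plate 23 mm wide (x), from 8 to 76 mm above the carrier's origin: 0 out (locked), 0.006 m fully pinched in (the two outer faces then 40 mm apart). Spring 2 N at first, 5 N fully in. A barb on its foot locks under the base's ledge until it is in by about 4 mm.
- red_right (a joint): The same red catch on the carrier's -y side: 0 out (locked), 0.006 m fully pinched in.
- carrier_blue: A second carrier just like the red one, but with blue catches, latched in a second base of the same kind. Origin: centre of its underside. Leave it alone.
- discharger: Fixed white discharge unit 90 (x) x 70 (y) x 50 (z) mm on the rail, its underside 14 mm above the table. Origin: centre of its underside, z up, same axes as the plate. It carries the yellow lever on its top.
- lever (a joint): Yellow lever swinging level on top of the discharge unit: 0 at rest, grows anticlockwise seen from above to the stop at 1.05 rad. At rest its arm points to the unit's -x, 30 degrees towards its +y; at the stop 30 degrees towards -y. Spring at the post: 0.7 N at rest, 2.3 N at the stop; let go, it returns within about a second.
- lever_post (a point): Middle of the yellow upright post at the end of the lever arm: 14 mm diameter, 55 mm from the hinge; it rises from 18 mm below this point (top of the arm is 17 mm below) to 18 mm above it. Moves with the lever.
- lever_hinge (a point): Point on the lever's axis at the same height as lever_post, 26 mm above the top of the unit.
- screwdriver: Screwdriver with green handle, about 190 mm, lying on the plate on the +x side of the rail. Origin near its middle, on its underside. Leave it.
- breaker: Loose white circuit breaker 36 x 70 x 63 mm standing on the plate on the +x side of the rail. Origin: centre of its underside. Leave it.
- bin: Red open parts bin 130 x 100 x 55 mm standing on the table to the left of the plate. Origin: centre of its underside. Leave it.

How it is judged:
By the outcome, as a careful person would: the job done as asked, in the order asked, and still so for the second after the job is handed in, while the arm keeps its last pose, push and grip.
It also fails if it takes over 64 s, if anything falls off the work surface, if the arm or the gripper's body presses on something with over 40 N, if the wrist force passes 120 N, or if a joint passes its speed limit or range.

## Robot

A 6-joint arm with a two-finger parallel gripper is mounted at the origin on the work surface. World frame = base frame: x ahead of the robot, y to its left, z up, the work surface at z = 0. Lengths are in m, angles in rad, forces in N, time in s.
With the tool pointing down it reaches from about 0.35 to 0.975 m from the base axis. Payload 4.9 kg.
Tool frame: the origin (TCP) lies midway between the tips of the shut fingers; the grasp point (between the pads) lies 19 mm behind it (manip.pinch_z is the distance from the TCP to the grasp point, in m); z points along the fingers, y is the direction in which the jaws open and shut (so a half turn about z gives the same grasp; the last joint's range is limited). The gripper opens to 85 mm and grips with 20 to 120 N. Pads are 22 mm wide; open, the fingers measure 114 mm over their backs; the gripper's body (76 mm by 85 mm) begins 54 mm behind the grasp point. The pads swing forward as they close: fully open they stand 13 mm farther back than shut.
Start: joints at [-1.346, 0.053, 1.613, -0, 1.476, -0.119], TCP at [0.211, -0.588, 0.231] pointing down, gripper open.
Joint ranges: [-3.01, 3.01], [-1.01, 2.22], [0.06, 2.58], [-1.02, 4.17], [0.09, 2.62], [-3.14, 3.14]. Speed limits (rad/s): [2.57, 2.57, 3.14, 3.14, 3.14, 3.14].

## Interface

Orientations are given as a unit quaternion [w, x, y, z].
In Python, from plant import manip gives the robot as it stands.
- The arm moves only by the tool drive_tool, never from a script. Its argument "commands" is text: rows parted by semicolons, each of 5 numbers parted by spaces: the finger opening in mm, from 0 to 85.4, then the shift along the tool's x, y, z in units of 30 mm (1.0 is 30 mm), then the turn about the tool's z in degrees. A call has exactly 8 rows; each row shifts and turns the commanded pose from where the row before left it, along the tool's axes as they then stand; what a row does not reach is not made up. A row lasts 1/8 s, in which the tool goes at most 62.5 mm and 10.7 degrees, less where a joint would pass 70% of its speed; a pose out of reach is approached as far as the arm can. A call is refused whole if a number of a shift passes 1 or a number of a turn 10.7, either way. A call with a gripper value outside its range is refused whole. The fingers move at their own pace and stop on an object; the grip force is fixed at half the most. Time passes only in rows, so rows that do not move let the fingers close, or fill a call up. It gives the time, the measured TCP pose, the force and the opening at its end, in the units of the state.
- manip.state(): the state, without advancing time (a new reading comes with each control period).
- manip.grab_frame(name): name is "scene" or "top"; returns the picture (384x512x3 uint8, red, green, blue); there is no depth.
- manip.camera_params(name): a dict with "fx", "fy", "cx", "cy" (pixels), "distortion" ([k1, k2, p1, p2, k3] as OpenCV has them; the pictures are not rectified), "xyz" and "orientation" of the camera in the world. Camera axes: x right, y down, z forward; pixel columns grow to the right and rows downward; lengths in m; the calibration is good to about 2 mm. A picture is of the moment at which its call begins. camera_params takes no time and is no camera call.
- manip.job_done(): hands the job in, once; it reports no verdict.
The state is a dict: "time": time; "joint_pos": joint angles; "joint_vel": joint speeds; "joint_efforts": joint torques, N m; "tool_pos": TCP position; "tool_rot": TCP orientation; "contact_force": force on the tool from outside, world axes, zero at the start; "ft_torque": the same for the moment, N m; "gripper_width": opening from 0.0 (shut) to 1.0 (fully open).
Only numpy, scipy, OpenCV 4.12 (cv2) and the standard library are available. Lean on these libraries where they do the work, as an engineer would, in place of code of your own. Each camera call takes 0.05 s, during which the arm holds its last target. There are 200 camera calls.

## Working session

There is one attempt and no reset: what is moved stays moved. The work goes in short steps, Python scripts to look and compute and a tool call to move; the robot and the scene stay as the last step left them, time stands still between calls to the robot, and variables do not carry over. Pictures are saved under pics/ and viewed, about 8 in all and at most 12, crops included, and the job is handed in when it is done.

Besides the shell and the picture viewer there is one more tool, called after "Emit:" in YAML: its name, and indented under it one key for each argument. drive_tool: Moves the arm, as the interface text tells. Its arguments: {"type":"object","properties":{"commands":{"type":"string"}},"required":["commands"]}

```bash
mkdir -p pics
python3 - <<'E'
from plant import manip
import cv2
for n in("scene","top"):
    p=manip.camera_params(n);print(n,p)
    cv2.imwrite(f"pics/{n}0.png",manip.grab_frame(n)[:,:,::-1])
s=manip.state();print(s, manip.pinch_z)
E
```

```text
scene {'fx': 407.7357704282113, 'fy': 407.7357704282113, 'cx': 255.2578078434817, 'cy': 193.229392392913, 'distortion': array([-0.14607563,  0.        ,  0.        ,  0.        ,  0.        ]), 'xyz': array([1.25263261, 0.23851892, 0.97957876]), 'orientation': array([-0.20471006,  0.60509441,  0.73140821, -0.23873954])}
top {'fx': 434.53312807870395, 'fy': 434.53312807870395, 'cx': 257.39966361131457, 'cy': 193.67084967015896, 'distortion': array([-0.03750418,  0.        ,  0.        ,  0.        ,  0.        ]), 'xyz': array([0.37012267, 0.13163534, 1.01874075]), 'orientation': array([-0.07557489,  0.70729193, -0.69904735,  0.07320768])}
{'time': 0.1, 'joint_pos': array([-1.34599359e+00,  5.32953128e-02,  1.61414358e+00, -2.01076109e-05,
        1.47600995e+00, -1.18960323e-01]), 'joint_vel': array([-0.00031321, -0.0016861 , -0.00369528, -0.00070093,  0.00141116,
        0.00034553]), 'joint_efforts': array([ 8.85502177e-04, -3.94896555e+01, -3.71366966e+01, -1.31462184e-04,
        3.83619539e-03,  8.80274285e-06]), 'tool_pos': array([ 0.21053767, -0.58787556,  0.23019102]), 'tool_rot': array([-9.26268586e-04,  9.85264112e-01,  1.71037329e-01, -5.90868835e-05]), 'contact_force': array([-0.16458383,  0.16633201, -0.80124347]), 'ft_torque': array([ 0.0277351 , -0.00796415, -0.00236561]), 'gripper_width': 0.9979222433356615} 0.0187
```

View pics/scene0.png

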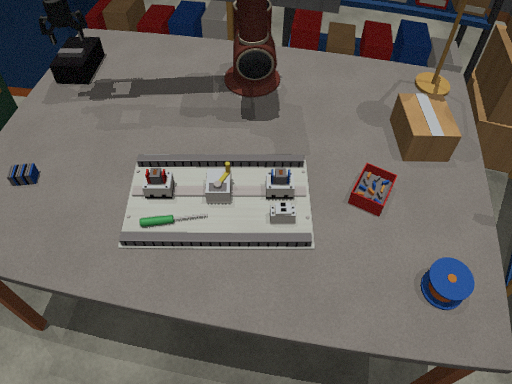

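View pics/top0.png

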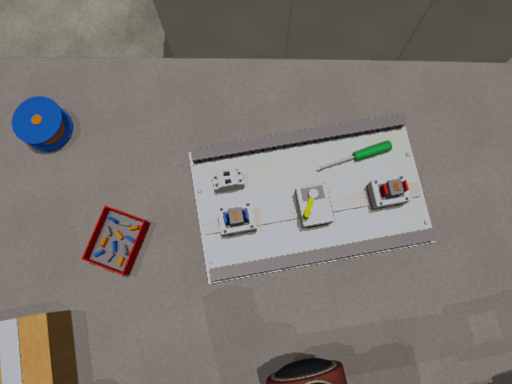

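The scene view shows the red carrier at (156,180), the lever at (224,172) and the blue carrier at (280,180). In the top view they are at (396,188), (310,207) and (237,217). Next I'll measure them with colour masks.

```bash
cat > h.py <<'E'
from plant import manip
import cv2,numpy as np
from scipy.spatial.transform import Rotation as R
def ray(n,uv):
    p=manip.camera_params(n);K=np.array([[p['fx'],0,p['cx']],[0,p['fy'],p['cy']],[0,0,1]])
    u=cv2.undistortPoints(np.array([[uv]],float),K,p['distortion'])[0,0]
    q=p['orientation'];return p['xyz'],R.from_quat([q[1],q[2],q[3],q[0]]).apply([u[0],u[1],1])
def onz(n,uv,z):
    o,d=ray(n,uv);return o+d*(z-o[2])/d[2]
def tri(a,b):
    (o,d),(p,e)=a,b
    A=np.c_[d,-e];t=np.linalg.lstsq(A,p-o,rcond=None)[0]
    x,y=o+d*t[0],p+e*t[1];return (x+y)/2,np.linalg.norm(x-y)
RNG={'red':[(0,150,90),(7,255,255)],'blue':[(105,130,60),(125,255,255)],'yellow':[(24,140,120),(34,255,255)],'amber':[(8,90,90),(22,255,255)]}
def blobs(img,c,roi,amin=4):
    m=cv2.inRange(cv2.cvtColor(img,cv2.COLOR_RGB2HSV),*[np.array(v) for v in RNG[c]])
    x0,y0,x1,y1=roi;k=np.zeros_like(m);k[y0:y1,x0:x1]=m[y0:y1,x0:x1]
    n,l,s,ce=cv2.connectedComponentsWithStats(k)
    return [(s[i,4],s[i,:4].tolist(),ce[i].round(1).tolist()) for i in range(1,n) if s[i,4]>=amin]
E
python3 - <<'E'
from h import *
t=manip.grab_frame("top");s=manip.grab_frame("scene")
for n,im,roi in(("top",t,(190,120,435,280)),("scene",s,(120,150,315,250))):
    for c in RNG: print(n,c,blobs(im,c,roi))
    a=im[roi[1]:roi[3],roi[0]:roi[2]]
    cv2.imwrite(f"pics/{n}1.png",cv2.resize(a,(780,int(780*a.shape[0]/a.shape[1])),interpolation=cv2.INTER_CUBIC)[:,:,::-1])
for n,uv in(('red',(397,187)),('blue',(237,216)),):
    print(n,onz("top",uv,.1))
print(onz("top",(314,194),.09),onz("top",(308,211),.09))
E
```

```text
top red [(np.int32(22), [404, 181, 4, 9], [405.6, 184.9]), (np.int32(37), [383, 184, 6, 11], [385.4, 188.6])]
top blue [(np.int32(27), [245, 209, 3, 12], [245.9, 214.4]), (np.int32(33), [223, 213, 5, 12], [225.4, 218.5])]
top yellow [(np.int32(91), [304, 197, 10, 20], [308.2, 207.1])]
top amber [(np.int32(38), [393, 182, 6, 9], [395.8, 186.3]), (np.int32(40), [233, 211, 6, 9], [235.2, 214.8])]
scene red [(np.int32(12), [146, 169, 2, 7], [146.4, 171.7]), (np.int32(11), [161, 169, 4, 7], [162.6, 172.4])]
scene blue [(np.int32(16), [271, 169, 2, 15], [271.9, 176.4]), (np.int32(23), [287, 170, 3, 14], [288.2, 176.1])]
scene yellow [(np.int32(15), [225, 162, 5, 3], [227.0, 163.0]), (np.int32(35), [219, 172, 10, 10], [223.6, 176.3])]
scene amber [(np.int32(19), [153, 169, 4, 6], [154.4, 171.5]), (np.int32(4), [226, 168, 3, 2], [226.8, 168.2]), (np.int32(5), [228, 170, 2, 3], [228.4, 171.2]), (np.int32(18), [279, 170, 4, 5], [280.5, 171.8])]
red [ 0.58503213 -0.16770656  0.1       ]
blue [0.51734548 0.1789697  0.1       ]
[0.56951973 0.01222438 0.09      ] [0.53167816 0.02581301 0.09      ]
```

View pics/top1.png

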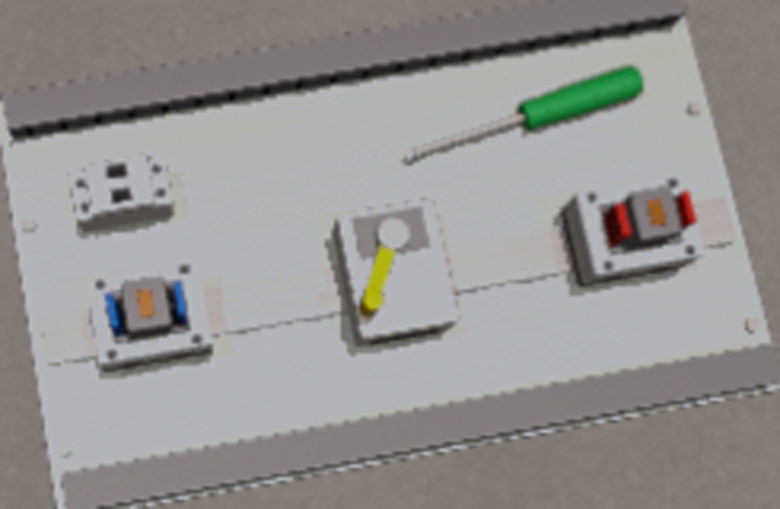

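Run:
```python
from h import *
r=onz("top",(395.8,186.3),.1);b=onz("top",(235.2,214.8),.1)
print('red',r,tri(ray("top",(395.8,186.3)),ray("scene",(154.4,171.5))))
print('blue',b,tri(ray("top",(235.2,214.8)),ray("scene",(280.5,171.8))))
d=b-r;yaw=np.arctan2(-d[0],d[1]);print('yaw',np.degrees(yaw),np.linalg.norm(d))
h=onz("top",(313.4,193.8),.075);p=onz("top",(306.7,213),.108)
print('hinge',h,'post',p,p-h,'post tri',tri(ray("top",(306.7,213)),ray("scene",(227,162.5))))
a=np.pi-np.radians(30)+yaw
pp=h[:2]+.055*np.array([np.cos(a),np.sin(a)]);print('post pred',pp)
a+=1.05;print('stop',h[:2]+.055*np.array([np.cos(a),np.sin(a)]))
q=manip.state()['tool_rot'];print(R.from_quat([q[1],q[2],q[3],q[0]]).as_matrix().round(3))
```

```text
red [ 0.58656563 -0.16516297  0.1       ] (array([ 0.58671795, -0.16563238,  0.09965541]), np.float64(0.000687494927378058))
blue [0.51989827 0.18287961 0.1       ] (array([0.5199676 , 0.18290218, 0.09957546]), np.float64(2.2307459802094272e-06))
yaw 10.843626764275475 0.3543701091092572
hinge [0.57317927 0.01162305 0.075     ] post [0.52420755 0.03067878 0.108     ] [-0.04897172  0.01905573  0.033     ] post tri (array([0.5239143 , 0.03067383, 0.10992381]), np.float64(0.0004373195014776854))
post pred [0.52122481 0.02967116]
stop [ 0.53167289 -0.02446323]
[[ 0.941  0.337 -0.   ]
 [ 0.337 -0.941  0.001]
 [ 0.    -0.001 -1.   ]]
```

Emit:
drive_tool:
  commands: "0 0 0 0 8.86;0 0.7 -0.97 0 0;0 0.7 -0.97 0 0;0 0.7 -0.97 0 0;0 0.7 -0.97 0 0;0 0.7 -0.97 0 0;0 0.7 -0.97 0 0;0 0.7 -0.97 0 0"

```text
time: 1.2
tool_pos: [0.317, -0.3595, 0.2311]
tool_rot: [-0.0, 0.996, 0.094, -0.0]
contact_force: [-0.1, 0.2, -0.5]
gripper_width: -0.004
```

Emit:
drive_tool:
  commands: "0 0.7 -0.97 0 0;0 0.7 -0.97 0 0;0 0.7 -0.97 0 0;0 0.7 -0.97 0 0;0 0.7 -0.97 0 0;0 0.7 -0.97 0 0;0 0.7 -0.97 0 0;0 0.7 -0.97 0 0"

```text
time: 2.2
tool_pos: [0.4382, -0.0993, 0.2312]
tool_rot: [0.0, 0.996, 0.094, 0.0]
contact_force: [-0.2, -0.9, 0.3]
gripper_width: 0.002
```

Emit:
drive_tool:
  commands: "0 0.7 -0.97 0 0;0 0.7 -0.97 0 0;0 0.7 -0.97 0 0;0 0.7 -0.97 0 0;0 0.7 -0.97 0 0;0 0 0 0 0;0 0 0 0 0;0 0 0 0 0"

```text
time: 3.2
tool_pos: [0.5134, 0.0613, 0.2312]
tool_rot: [0.0, 0.996, 0.094, -0.0]
contact_force: [0.1, -0.6, 0.2]
gripper_width: -0.001
```

Emit:
drive_tool:
  commands: "0 0 -0.1 0.99 0;0 0 0 0.99 0;0 0 0 0.99 0;0 0 0 0.99 0;0 0 0 0.98 0;0 0 0 0 0;0 0 0 0 0;0 0 0 0 0"

```text
time: 4.2
tool_pos: [0.5145, 0.0649, 0.0851]
tool_rot: [0.0, 0.996, 0.094, 0.002]
contact_force: [0.3, -0.6, -0.2]
gripper_width: 0.001
```

Run:
```python
from h import *
for n,roi in(("top",(250,150,370,240)),("scene",(160,110,280,200))):
    a=manip.grab_frame(n)[roi[1]:roi[3],roi[0]:roi[2]]
    globals()[n]=cv2.resize(a,(400,300),interpolation=cv2.INTER_CUBIC)
cv2.imwrite("pics/p3.png",np.hstack([top,scene])[:,:,::-1])
```

```text
(no output)
```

View pics/p3.png

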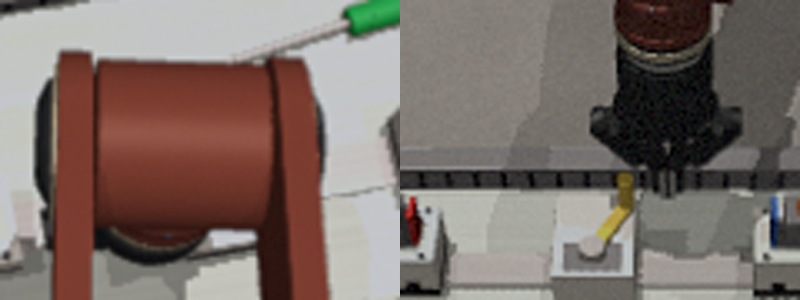

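The top view is hidden by the arm. The scene crop shows the shut fingertips just to the +y side of the post (post at about (625,190), fingers at about (668,185)). Next I'll push the lever.

Emit:
drive_tool:
  commands: "0 0 0.25 0 0;0 0 0.25 0 0;0 0 0.25 0 0;0 0 0.25 0 0;0 0 0.25 0 0;0 0 0.25 0 0;0 0 0.25 0 0;0 0 0.25 0 0"

```text
time: 5.3
tool_pos: [0.525, 0.0059, 0.0831]
tool_rot: [-0.0, 0.996, 0.094, 0.001]
contact_force: [0.6, 2.9, -1.8]
gripper_width: 0.001
```

Emit:
drive_tool:
  commands: "0 0 0.05 0 0;0 0 0.05 0 0;0 0 0.05 0 0;0 0 0.05 0 0;0 0 0 0 0;0 0 0 0 0;0 0 0 0 0;0 0 0 0 0"

```text
time: 6.3
tool_pos: [0.5257, 0.0003, 0.0833]
tool_rot: [0.0, 0.996, 0.094, 0.0]
contact_force: [1.3, 3.1, 1.6]
gripper_width: -0.0
```

Emit:
drive_tool:
  commands: "0 0 0.05 0 0;0 0 0.05 0 0;0 0 0.05 0 0;0 0 0.05 0 0;0 0 0 0 0;0 0 0 0 0;0 0 0 0 0;0 0 0 0 0"

```text
time: 7.3
tool_pos: [0.5267, -0.005, 0.083]
tool_rot: [-0.001, 0.996, 0.094, 0.0]
contact_force: [2.2, 6.1, -0.3]
gripper_width: -0.001
```

Run:
```python
from h import *
a=manip.grab_frame("scene");print(blobs(a,'yellow',(190,140,260,210)))
cv2.imwrite("pics/p4.png",cv2.resize(a[130:210,170:270],(600,480),interpolation=cv2.INTER_CUBIC)[:,:,::-1])
```

```text
[(np.int32(28), [210, 174, 6, 7], [212.2, 177.1])]
```

View pics/p4.png

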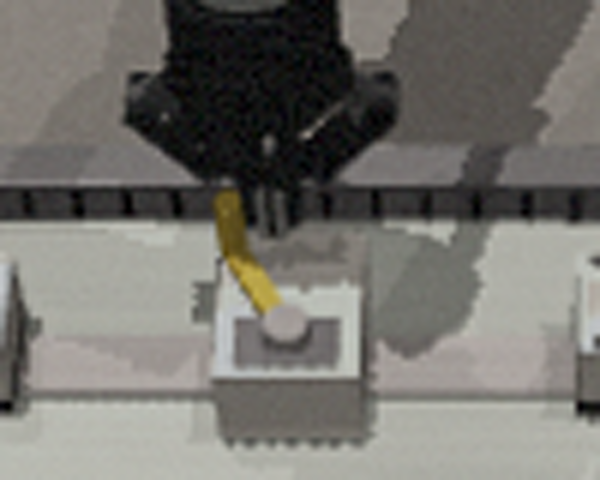

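The lever is swung over: the post is at about (228,215) in the crop and the fingers are behind it. The force has started to rise, so I'll push a little more to confirm the stop.

Emit:
drive_tool:
  commands: "0 0 0.05 0 0;0 0 0.05 0 0;0 0 0 0 0;0 0 0 0 0;0 0 0 0 0;0 0 0 0 0;0 0 0 0 0;0 0 0 0 0"

```text
time: 8.35
tool_pos: [0.5269, -0.0057, 0.0829]
tool_rot: [-0.003, 0.996, 0.095, -0.0]
contact_force: [2.2, 15.1, 1.0]
gripper_width: 0.002
```

15 N and hardly any further travel: the lever is at its stop. I'll back off so it springs free, then rise.

Emit:
drive_tool:
  commands: "0 0 -0.9 0 0;0 0 -0.95 0 0;0 0 -0.9 0 0;0 0 0 0 0;0 0 0 -0.9 0;0 0 0 -0.9 0;85 0 0 -0.9 0;85 0 0 -0.9 0"

```text
time: 9.35
tool_pos: [0.5116, 0.0708, 0.1917]
tool_rot: [0.001, 0.996, 0.094, -0.001]
contact_force: [0.9, 0.1, -0.4]
gripper_width: 0.42
```

Run:
```python
from h import *
a=manip.grab_frame("scene");print(blobs(a,'yellow',(190,140,260,210)))
s=manip.state();print(s['tool_pos'])
ex=np.array([np.cos(.1893),np.sin(.1893)]);ey=np.array([-ex[1],ex[0]])
d=np.array([.5866,-.1655])-s['tool_pos'][:2];print('tool dx dy units',d@ex/.03,-d@ey/.03)
```

```text
[(np.int32(6), [226, 162, 3, 4], [226.7, 163.5]), (np.int32(36), [219, 173, 10, 9], [223.3, 176.6])]
[0.51384688 0.07083516 0.19617253]
tool dx dy units 0.8993979844403265 8.193445823856624
```

The lever is back at rest: its blob is at (226.7,163.5), and it was at (227,163) before. Next I'll go over the red carrier.

Emit:
drive_tool:
  commands: "85 0.1 0.91 0 0;85 0.1 0.91 0 0;85 0.1 0.91 0 0;85 0.1 0.91 0 0;85 0.1 0.91 0 0;85 0.1 0.91 0 0;85 0.1 0.91 0 0;85 0.1 0.91 0 0"

```text
time: 10.4
tool_pos: [0.5758, -0.1398, 0.19]
tool_rot: [0.0, 0.996, 0.094, -0.001]
contact_force: [0.1, 0.2, -0.0]
gripper_width: 0.994
```

Emit:
drive_tool:
  commands: "85 0.1 0.91 0 0;85 0 0 0 0;85 0 0 0.6 0;85 0 0 0.6 0;85 0 0 0 0;85 0 0 0 0;85 0 0 0 0;85 0 0 0 0"

```text
time: 11.4
tool_pos: [0.5849, -0.1638, 0.1559]
tool_rot: [0.0, 0.996, 0.095, 0.001]
contact_force: [-0.4, -0.2, -0.4]
gripper_width: 0.996
```

Run:
```python
from h import *
a=manip.grab_frame("scene")
s=manip.state();print(s['tool_pos'],s['tool_rot'],s['gripper_width'])
ex=np.array([np.cos(.1893),np.sin(.1893)]);ey=np.array([-ex[1],ex[0]])
d=np.array([.5866,-.1655])-s['tool_pos'][:2];print('tool dx dy mm',d@ex*1e3,-d@ey*1e3)
cv2.imwrite("pics/p5.png",cv2.resize(a[120:210,105:225],(800,600),interpolation=cv2.INTER_CUBIC)[:,:,::-1])
```

```text
[ 0.58481476 -0.16386456  0.15579233] [2.86985428e-04 9.95528281e-01 9.44621291e-02 5.16129290e-04] 0.9908379488729977
tool dx dy mm 1.4456102851666428 1.942156912457923
```

View pics/p5.png

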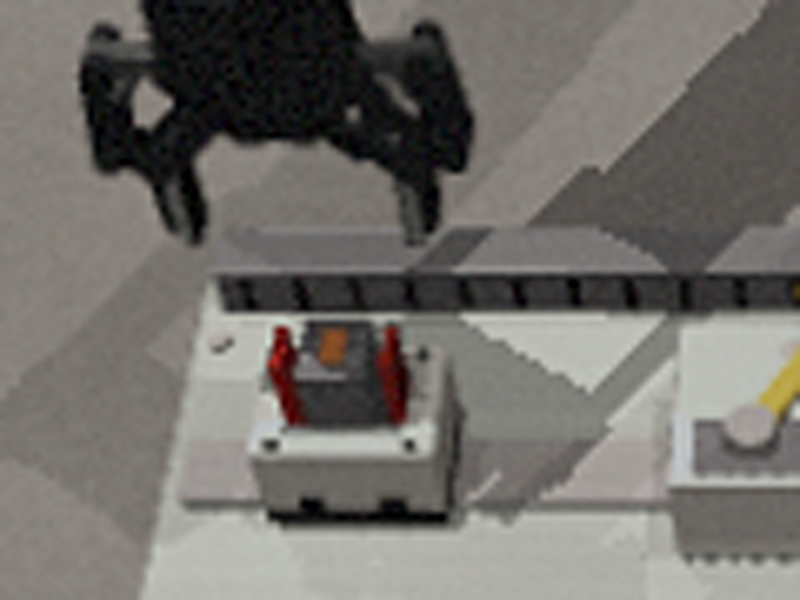

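The open fingers straddle the carrier, which is at about (335,370) in the crop, and the jaws line up with the red catches. I'll correct about 1.5–2 mm and go down.

Emit:
drive_tool:
  commands: "85 0.05 0.065 0.4 0;85 0 0 0.5 0;85 0 0 0.5 0;85 0 0 0.5 0;85 0 0 0.5 0;85 0 0 0.3 0;85 0 0 0.2 0;85 0 0 0 0"

```text
time: 12.45
tool_pos: [0.5862, -0.1653, 0.0678]
tool_rot: [-0.0, 0.996, 0.094, -0.0]
contact_force: [0.8, 0.8, -0.4]
gripper_width: 0.995
```

Emit:
drive_tool:
  commands: "85 0 0 0 0;85 0 0 0 0;60 0 0 0 0;56 0 0 0 0;56 0 0 0 0;56 0 0 0 0;56 0 0 0 0;56 0 0 0 0"

```text
time: 13.45
tool_pos: [0.5863, -0.1654, 0.0681]
tool_rot: [-0.0, 0.996, 0.094, -0.0]
contact_force: [-0.7, 0.3, 0.5]
gripper_width: 0.656
```

Run:
```python
from h import *
a=manip.grab_frame("scene")
s=manip.state();print(s['tool_pos'],s['contact_force'],s['gripper_width'])
ex=np.array([np.cos(.1893),np.sin(.1893)]);ey=np.array([-ex[1],ex[0]])
d=np.array([.5866,-.1655])-s['tool_pos'][:2];print('tool dx dy mm',d@ex*1e3,-d@ey*1e3)
cv2.imwrite("pics/p6.png",cv2.resize(a[145:205,120:200],(800,600),interpolation=cv2.INTER_CUBIC)[:,:,::-1])
```

```text
[ 0.58630974 -0.1653425   0.06809701] [ 0.30965898 -0.14868081 -0.20382556] 0.6575250560634835
tool dx dy mm 0.25544213026308793 0.20930801711000616
```

View pics/p6.png

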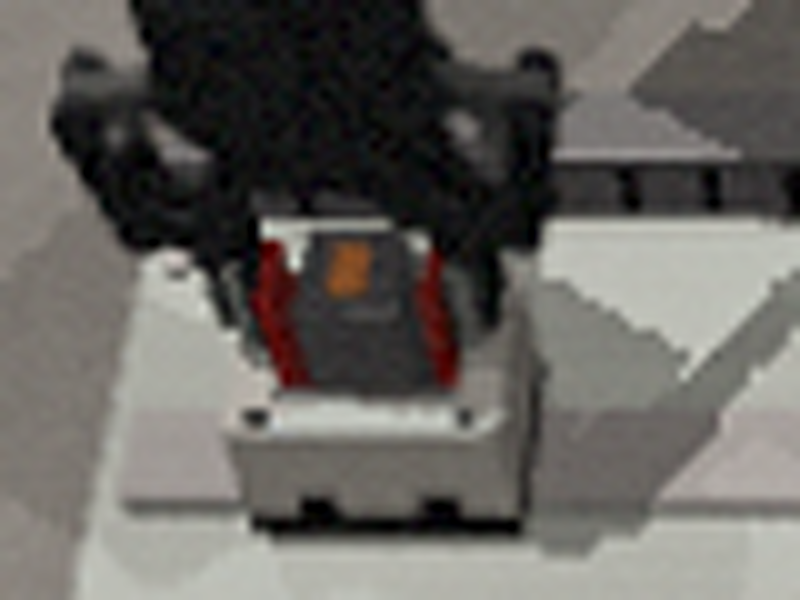

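Both pads sit just outside the red catches, at about (245,300) and (470,290), with even gaps. I'll pinch now.

Emit:
drive_tool:
  commands: "50 0 0 0.05 0;46 0 0 0 0;42 0 0 0 0;38 0 0 0 0;30 0 0 0 0;30 0 0 0 0;30 0 0 0 0;30 0 0 0 0"

```text
time: 14.5
tool_pos: [0.5873, -0.1659, 0.0693]
tool_rot: [0.001, 0.996, 0.094, 0.001]
contact_force: [-3.8, 1.3, 12.0]
gripper_width: 0.394
```

Run:
```python
from h import *
a=manip.grab_frame("scene")
s=manip.state();print(s['tool_pos'],s['contact_force'],s['ft_torque'],s['gripper_width'])
cv2.imwrite("pics/p7.png",cv2.resize(a[145:205,120:200],(800,600),interpolation=cv2.INTER_CUBIC)[:,:,::-1])
```

```text
[ 0.58731372 -0.16589157  0.06930068] [-3.63162969  0.02880454 12.92017629] [0.20854078 0.70940309 0.01094224] 0.38831353525405515
```

View pics/p7.png

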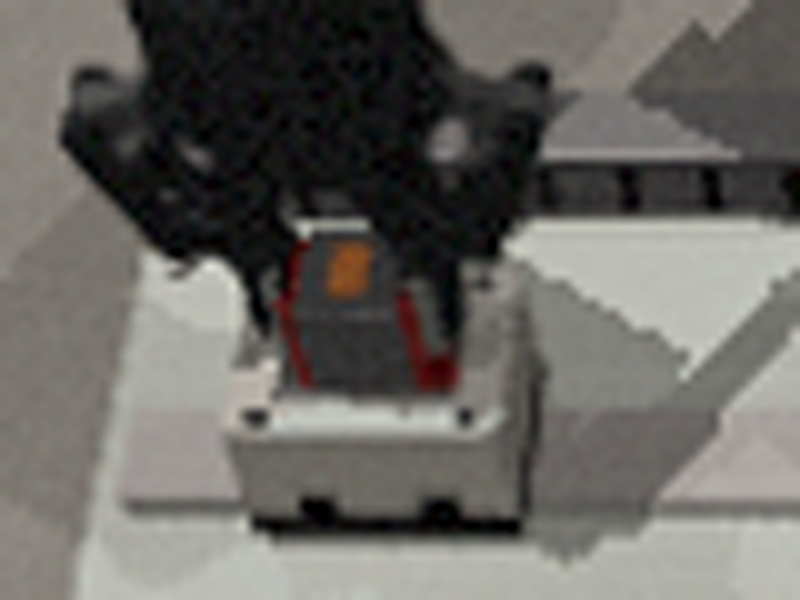

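The left catch looks fully in. On the right (+y) a red part shows at (440,375), below the fingertip. The 12 N upward push is probably from the pads swinging forward against the catches. I'll relieve that push, then test-lift gently.

Emit:
drive_tool:
  commands: "30 0 0 -0.05 0;30 0 0 -0.05 0;25 0 0 0 0;25 0 0 0 0;25 0 0 0 0;25 0 0 0 0;25 0 0 0 0;25 0 0 0 0"

```text
time: 15.55
tool_pos: [0.5862, -0.1653, 0.0694]
tool_rot: [-0.0, 0.996, 0.094, -0.0]
contact_force: [-0.9, -0.6, -0.3]
gripper_width: 0.39
```

Emit:
drive_tool:
  commands: "25 0 0 -0.05 0;25 0 0 -0.05 0;25 0 0 0 0;25 0 0 0 0;25 0 0 0 0;25 0 0 0 0;25 0 0 0 0;25 0 0 0 0"

```text
time: 16.55
tool_pos: [0.5863, -0.1654, 0.0726]
tool_rot: [-0.0, 0.996, 0.094, 0.0]
contact_force: [0.2, 0.1, -1.1]
gripper_width: 0.388
```

Emit:
drive_tool:
  commands: "0 0 0 -0.1 0;0 0 0 -0.1 0;0 0 0 -0.1 0;0 0 0 -0.1 0;0 0 0 -0.1 0;0 0 0 0 0;0 0 0 0 0;0 0 0 0 0"

```text
time: 17.55
tool_pos: [0.5862, -0.1653, 0.0874]
tool_rot: [-0.0, 0.996, 0.094, -0.0]
contact_force: [-0.4, -0.4, -2.0]
gripper_width: 0.389
```

Run:
```python
from h import *
a=manip.grab_frame("scene")
s=manip.state();print(s['tool_pos'],s['contact_force'],s['ft_torque'],s['gripper_width'])
cv2.imwrite("pics/p8.png",cv2.resize(a[145:205,120:200],(800,600),interpolation=cv2.INTER_CUBIC)[:,:,::-1])
```

```text
[ 0.58621836 -0.16532047  0.08742415] [ 0.21671901 -0.26510192 -1.09740057] [-0.02266668  0.00449353 -0.05708788] 0.38821885299897907
```

View pics/p8.png

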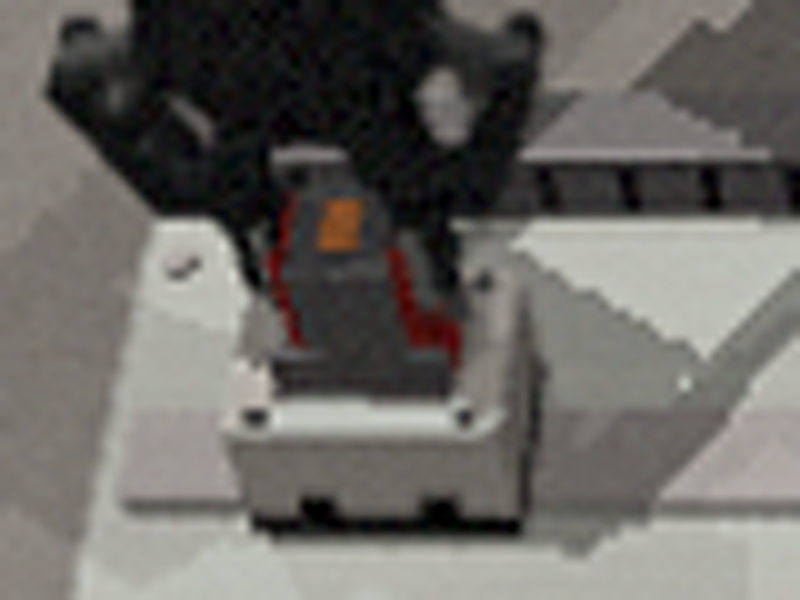

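The carrier is rising: the amber window went from (350,265) to (340,225), and the core has come out of the base. I'll continue straight up.

Emit:
drive_tool:
  commands: "0 0 0 -0.2 0;0 0 0 -0.25 0;0 0 0 -0.3 0;0 0 0 -0.3 0;0 0 0 -0.3 0;0 0 0 -0.3 0;0 0 0 -0.3 0;0 0 0 -0.3 0"

```text
time: 18.6
tool_pos: [0.5863, -0.1654, 0.1557]
tool_rot: [-0.0, 0.996, 0.094, -0.0]
contact_force: [0.9, -0.3, -1.9]
gripper_width: 0.386
```

Emit:
drive_tool:
  commands: "0 0 0 -0.3 0;0 0 0 -0.3 0;0 0 0 -0.3 0;0 0 0 -0.2 0;0 0 0 0 0;0 0 0 0 0;0 0 0 0 0;0 0 0 0 0"

```text
time: 19.6
tool_pos: [0.5861, -0.1653, 0.1877]
tool_rot: [-0.0, 0.996, 0.094, -0.0]
contact_force: [-1.0, -0.6, -1.1]
gripper_width: 0.39
```

Run:
```python
from h import *
a=manip.grab_frame("scene")
s=manip.state();print(s['tool_pos'],s['tool_rot'],s['contact_force'],s['gripper_width'],abs(s['joint_vel']).max())
print(blobs(a,'yellow',(190,140,260,210)),blobs(a,'blue',(250,150,310,200)))
cv2.imwrite("pics/p9.png",cv2.resize(a[80:245,105:325],(800,600),interpolation=cv2.INTER_CUBIC)[:,:,::-1])
```

```text
[ 0.58619714 -0.16532888  0.18781069] [-1.08349669e-04  9.95530340e-01  9.44419991e-02 -1.98287937e-04] [-0.03499756 -0.16028632 -0.41375426] 0.3900249438195288 0.002004508952202403
[(np.int32(15), [225, 162, 5, 4], [226.9, 163.1]), (np.int32(35), [219, 173, 10, 9], [223.3, 176.6])] [(np.int32(16), [271, 169, 2, 15], [271.9, 176.4]), (np.int32(26), [287, 170, 3, 14], [288.1, 176.4])]
```

View pics/p9.png

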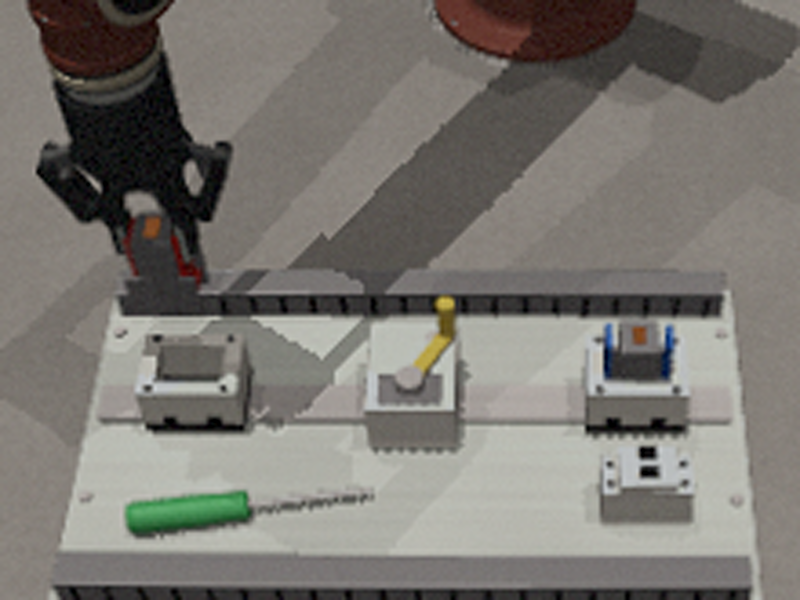

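The carrier hangs upright in the fingers at about (155,260), above the now empty base. The lever is at rest, and the blue carrier, breaker and screwdriver are in place. I'll check the height once more and hand in.

Run:
```python
from h import *
b=blobs(manip.grab_frame("scene"),'amber',(125,120,170,165),3);print(b)
o,d=ray("scene",b[0][2]);p=o+d*(.5865-o[0])/d[0]
print('top at',p,'underside above base',p[2]-.076-.064,manip.state()['gripper_width'])
if p[2]-.14>.06: manip.job_done();print('done')
```

```text
[(np.int32(20), [144, 140, 5, 5], [146.3, 142.0])]
top at [ 0.5865     -0.16523525  0.21935996] underside above base 0.07935996371488929 0.3914110726748132
the job is handed in; nothing more can be done
done
```

The job is done and handed in at about 20 s of the 64 s allowed.

- **Lever:** I pushed the yellow lever with the shut fingers until the force rose to about 15 N and it moved hardly any further, which I took as its stop. I then let it go, and the picture shows it back where it was at rest.
- **Carrier:** I pinched both red catches and lifted the carrier straight out. It is held still and upright, with its underside about 79 mm above the top of the base, measured from the amber window; the lift distance agrees at about 78 mm.
- **Other things:** The blue catches measure at the same image position as before. The breaker and screwdriver look untouched, but I checked them only by eye. The bin was not in my last picture, but the arm never went near it.

**Disagreements:** The gripper reads about 33 mm open, not the 40 mm expected with the catches fully in, and I did not explain this. While pinching there was a brief 12–13 N upward push on the tool, most likely from the pads swinging forward. Neither stopped the carrier from coming out freely.

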